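# Clamp the engine bracket in its fixture

### The arm

A 6-joint arm with a two-finger parallel gripper is mounted at the origin on the work surface. World frame = base frame: x ahead of the robot, y to its left, z up, the work surface at z = 0. Lengths are in m, angles in rad, forces in N, time in s.
With the tool pointing down it reaches from about 0.375 to 0.9 m from the base axis. Payload 3.1 kg.
Tool frame: the origin (TCP) lies midway between the tips of the shut fingers; the grasp point (between the pads) lies pinch_z behind it (pinch_z is the distance from the TCP to the grasp point, in m); y points along the fingers, z is the direction in which the jaws open and shut, and the axes are right-handed (so a half turn about y gives the same grasp; the last joint's range is limited). The gripper opens to 87 mm and grips with 3 to 60 N. Pads are 19 mm wide; open, the fingers measure 117 mm over their backs; the gripper's body (75 mm by 190 mm) begins 51 mm behind the grasp point.
Start: joints at [-1.341, 0.527, 1.433, -0, 1.181, -0.178], TCP at [0.248, -0.573, 0.223] pointing down, gripper open.
Joint ranges: [-3.08, 3.08], [-0.75, 2.2], [0.22, 2.44], [-1.43, 4.57], [0, 2.65], [-2.85, 2.85]. Speed limits (rad/s): [2.79, 2.79, 3.14, 3.14, 3.14, 3.14].

### API

Orientations are given as a unit quaternion [x, y, z, w].
In Python, from rig import get_obs, camera, hand_in, pinch_z gives the robot as it stands. The module is installed in compiled form; this text tells all that it offers.
- The arm moves only by the tool arm_command, never from a script. Its argument "plan" is a list of rows, each a list of 2 entries, a list of its own where there are three numbers: the shift along the world's x, y, z in units of 25 mm (1.0 is 25 mm), then the turn about the world's z in units of 5 degrees (1.0 is 5 degrees). A call has 1 to 5 rows; each row is the pose to reach, as a shift and turn from the pose commanded when the call began; what a row does not reach only later rows make up. A row lasts 1/10 s, in which the tool goes at most 50 mm and 8.59 degrees, less where a joint would pass 70% of its speed; a pose out of reach is approached as far as the arm can. A call with a gripper value outside its range is refused whole. "fingers" is the opening, from -1 (shut) to 1 (fully open), set as the call begins (left out, the last holds). The fingers move at their own pace and stop on an object; "force" is the grip in N (left out, the last holds). Time passes only in rows, so rows that repeat a pose let the fingers close. It gives the time, the measured TCP pose, the force and the opening at its end, in the units of the state.
- get_obs(): the state, without advancing time (a new reading comes with each control period).
- camera(name): name is "scene" or "top" or "wrist"; returns a dict with "pixels" (480x640x3 uint8, red, green, blue), "camera_matrix" (3x3 intrinsics, pixels), "R" (3x3) and "t" (3): a world point X has camera coordinates R X + t. Camera axes: x right, y down, z forward; pixel columns grow to the right and rows downward; lengths in m; the calibration is good to about 2 mm. A picture is of the moment at which its call begins. There is no depth.
- hand_in(): hands the job in, once; it reports no verdict.
The state is a dict: "time": time; "q": joint angles; "joint_velocities": joint speeds; "joint_torque": joint torques, N m; "position": TCP position; "tool_rot": TCP orientation; "ft_force": force on the tool from outside, world axes, zero at the start; "moment": the same for the moment, N m; "grip_width": finger opening in m.
Only numpy, scipy, OpenCV 4.12 (cv2) and the standard library are available. Lean on these libraries where they do the work, as an engineer would, in place of code of your own. Each camera call takes 0.05 s, during which the arm holds its last target.

### The job

Clamp the aluminium bracket in its fixture, picking nothing up: push the clamp strap round with the side of a finger until it is over the bracket and against its stop, then push the cam lever all the way down so that the rubber foot presses on the bracket. Keep the lever up until the strap is over, and leave the bracket in its nest and the wrench, socket and can where they are.

Things in the scene. Friction and masses are not known exactly. Their poses are not given: they have to be found in the camera images.
- fixture: Steel base plate 20 mm thick, fixed to the bench; origin on the strap's vertical swing axis, at bench height. In its frame (mm, z up) it spans x -85..85, y -50..185. A post stands on the axis; the bracket lies in the +y part between six pins 30 mm above the bench; a stop pin 12 mm wide, its top 68 mm above the bench, stands at (16, 52).
- strap_swing (a joint): Angle of the clamp strap about its vertical axis, rad. 0 = open, strap along the fixture's -x; grows clockwise seen from above; 1.5 = over the bracket, against its stop (nearly along the fixture's +y). Friction about 0.25 N m: it stays where it is left. Starts at 0 to 0.45.
- strap_axis (a point): Point on the strap's vertical swing axis at mid-thickness of the strap, 70 mm above the bench.
- strap_push (a point): Where to push: middle of the strap's width and thickness, 105 mm from the swing axis. The strap is a level aluminium bar 28 mm wide, 63..77 mm above the bench with the lever up, ending 140 mm from the axis; at 120 mm it has a nut on top (to 85 mm) and a 22 mm rubber foot beneath (down to 37 mm above the bench). Strap, post and lever swing together.
- cam_lever (a joint): Lever angle, rad. 0 = raised, 55 degrees (0.96 rad) above level; 0.87 = fully down at its limit, 5 degrees above level. Starts at 0 to 0.15. Pushed down it turns about the level hinge, away from the strap's free end, and lowers the strap 5 mm so that the sprung foot presses the bracket. Friction about 0.3 N m (3 N at the pad): it stays where it is left.
- lever_hinge (a point): Point on the lever's level hinge axis, on the swing axis, 100 mm above the bench. The hinge axis is square to the strap.
- lever_pad (a point): Middle of the hand pad's upper face, the face to push: 100 mm along the lever from the hinge and 6 mm above its centreline, which is 0.96 minus the lever angle above level. In plan the lever points directly away from the strap's free end. The pad is black plastic, 60 mm long (60..120 mm from the hinge), 30 mm wide, 12 mm thick.
- bracket: Loose aluminium angle bracket, about 0.45 kg, in the nest at fixture (0, 114.5) mm: plate 122 x 88 x 14 mm with an upright flange 12 mm thick, 44 mm high in all, along the edge farther from the post. Origin: centre of its underside, 20 mm above the bench; its plate's top is 34 mm and its flange's top 64 mm above the bench.
- foot: The sprung rubber foot beneath the strap's end, 22 mm in diameter; this body's origin lies on the swing axis at bench height with the lever up, not at the foot itself.
- wrench: Loose steel wrench 170 mm long lying on the bench, bystander; origin: its underside's middle.
- socket: Loose steel socket 28 mm in diameter, 55 mm tall, standing on the bench, bystander; origin: centre of its underside.
- oil_can: Loose plain metal can 52 mm in diameter, 100 mm tall, standing on the bench, bystander; origin: centre of its underside.

How it is judged:
By the outcome, as a careful person would: the job done as asked, in the order asked, and still so for the second after the job is handed in, with the robot touching nothing.
It also fails if it takes over 54 s, if anything falls off the work surface, if the arm or the gripper's body presses on something with over 40 N, if the wrist force passes 120 N, or if a joint passes its speed limit or range.

## Working session

There is one attempt and no reset: what is moved stays moved. The work goes in short steps, Python scripts to look and compute and a tool call to move; the robot and the scene stay as the last step left them, time stands still between calls to the robot, and variables do not carry over. Pictures are saved under pics/ and viewed, and the job is handed in when it is done.

Besides the shell and the picture viewer there is one more tool, called after ">>>" as a command line: name --argument value ..., lists and objects as JSON in quotes. arm_command: Moves the arm, as the interface text tells. Its arguments: {"type":"object","properties":{"plan":{"type":"array"},"fingers":{"type":"number"},"force":{"type":"number"}},"required":["plan"]}

```bash
mkdir -p pics; python3 - <<'E'
from rig import get_obs,camera,pinch_z
import cv2
o=get_obs();print(pinch_z);[print(k,v) for k,v in o.items()]
for n in("scene","top"):
    c=camera(n);cv2.imwrite(f"pics/{n}0.png",c["pixels"][:,:,::-1]);print(n,c["camera_matrix"],c["R"],c["t"])
E
```

```text
0.0187
time 0.0
q [-1.34049284e+00  5.28454886e-01  1.43389400e+00 -7.39840941e-06
  1.18137672e+00 -1.78492471e-01]
joint_velocities [ 0.0004449  -0.00015882 -0.00133173 -0.00058135 -0.00112992 -0.00078078]
joint_torque [-5.73041580e-04 -4.40040171e+01 -1.76593584e+01  6.32813293e-02
  5.82296192e-02 -1.70620501e-04]
position [ 0.24830215 -0.5727719   0.22158119]
tool_rot [-0.14354976  0.6931404  -0.6916328   0.14350586]
ft_force [-0.6151432   0.67592309  0.47335892]
moment [-0.00793899  0.04748402 -0.02916563]
grip_width 0.0869190190864683
scene [[610.65458107   0.         324.79626776]
 [  0.         610.65458107 243.07738169]
 [  0.           0.           1.        ]] [[ 0.55331617  0.832664    0.02262468]
 [ 0.44560559 -0.27294424 -0.85260606]
 [-0.7037591   0.4818424  -0.52206419]] [-0.36779138 -0.10203708  1.38761967]
top [[451.06120291   0.         321.51315021]
 [  0.         451.06120291 238.73197362]
 [  0.           0.           1.        ]] [[ 0.02279183 -0.99972681 -0.00518006]
 [-0.99562494 -0.02222806 -0.09075734]
 [ 0.09061741  0.00722592 -0.99585956]] [0.03090385 0.59487171 0.80089259]
```

View pics/scene0.png

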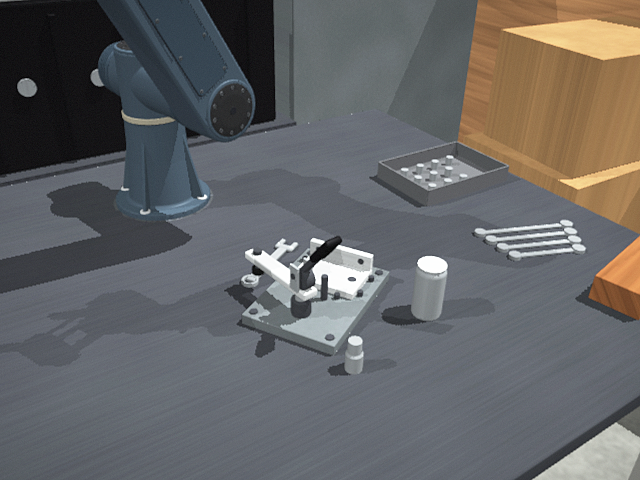

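View pics/top0.png

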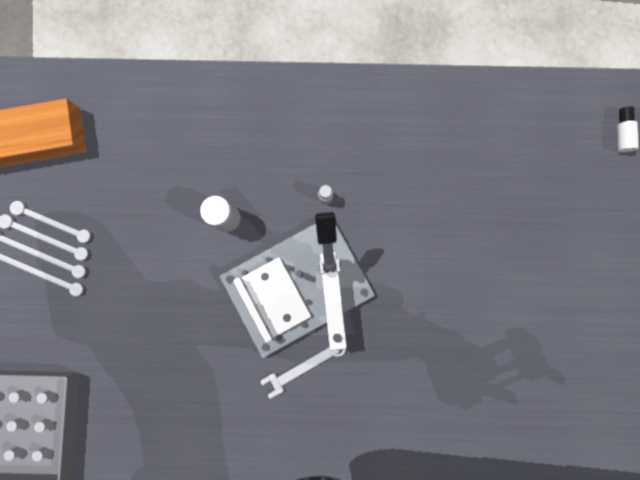

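The scene view shows the fixture at about (315,300), the can at (430,290), the socket at (355,355) and the wrench beyond the strap. In the top view the strap runs from (331,265) to (338,345), the lever pad is at (326,228), the bracket at (273,300), the wrench at (300,372), the can at (218,212) and the socket at (326,193). Next I'll enlarge the top view to measure corners.

```bash
cat > h.py <<'E'
import numpy as np,cv2
from rig import get_obs,camera
def ray(c,u,v):
    d=c["R"].T@np.linalg.inv(c["camera_matrix"])@np.array([u,v,1.]);o=-c["R"].T@c["t"];return o,d
def onz(c,u,v,z):
    o,d=ray(c,u,v);return (o+d*(z-o[2])/d[2])
def proj(c,X):
    p=c["camera_matrix"]@(c["R"]@np.asarray(X)+c["t"]);return p[:2]/p[2]
def crop(c,f,x0,y0,w,h,s):
    cv2.imwrite(f,cv2.resize(c["pixels"][y0:y0+h,x0:x0+w,::-1],None,fx=s,fy=s,interpolation=cv2.INTER_CUBIC))
E
python3 - <<'E'
from h import *
c=camera("top");crop(c,"pics/top1.png",200,180,200,150*1+50,3) if 0 else crop(c,"pics/top1.png",190,175,200,190,3)
c=camera("scene");crop(c,"pics/scene1.png",230,220,240,170,3.3)
E
```

```text
(no output)
```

View pics/top1.png

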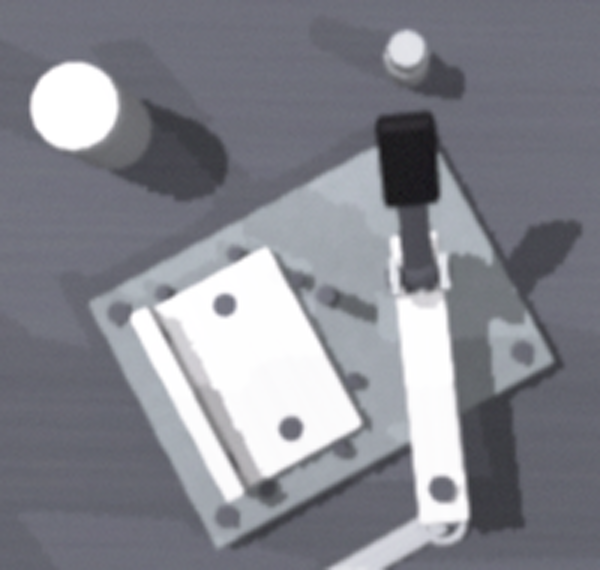

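View pics/scene1.png

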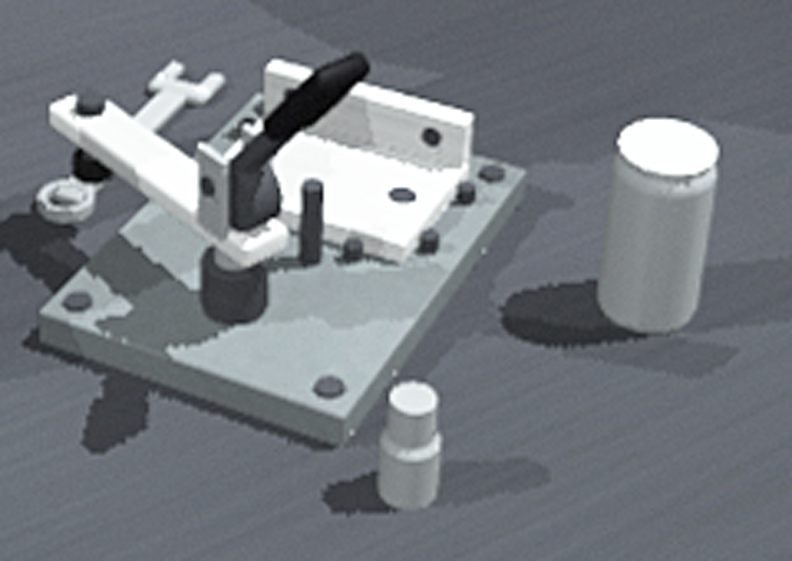

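```bash
cat >> h.py <<'E'
def top(cx,cy): return (cx+.5)/3-.5+190,(cy+.5)/3-.5+175
E
python3 - <<'E'
from h import *
c=camera("top")
P={k:onz(c,*top(*p),.02)[:2] for k,p in dict(A=(90,303),B=(222,547),C=(557,360)).items()}
print(P, np.linalg.norm(P['A']-P['B']),np.linalg.norm(P['B']-P['C']))
# screws on plate corner for check
# plate mask fit
f=lambda n,p,z:print(n,onz(c,*top(*p),z)[:2].round(4))
A,B,C=P['A'],P['B'],P['C']
ex=(A-B)/np.linalg.norm(A-B);ey=(B-C)/np.linalg.norm(B-C)
print("ex",ex,"ey",ey,"yaw",np.arctan2(ex[1],ex[0]),np.arctan2(-ey[0],ey[1]))
yaw=(np.arctan2(ex[1],ex[0])*170+np.arctan2(-ey[0],ey[1])*235)/405
R=np.array([[np.cos(yaw),-np.sin(yaw)],[np.sin(yaw),np.cos(yaw)]])
loc=np.array([[85,185],[-85,185],[-85,-50]])/1e3
os=np.array([A,B,C])-loc@R.T;print(os);o=os.mean(0);print("yaw",yaw,"axis",o)
s=lambda n,p,z:print(n,onz(c,*top(*p),z)[:2].round(4),"loc",(R.T@(onz(c,*top(*p),z)[:2]-o)*1e3).round(1))
s("nut",(443,489),.085);s("stop",(328,296),.068);s("sock",(406,48),.055);s("can",(75,106),.1)
s("strapend",(443,522),.077)
nut=onz(c,*top(443,489),.085)[:2]
l=R.T@(nut-o);th=np.arctan2(l[1],-l[0]);print("swing",th,np.linalg.norm(l))
d=(nut-o)/np.linalg.norm(nut-o)
for a in (0,.15):
    e=.96-a
    print(a,"pad",o-d*(.1*np.cos(e)-.006*np.sin(e)),.1+.1*np.sin(e)+.006*np.cos(e), [(np.array(proj(c,np.r_[o-d*(r*np.cos(e)-.006*np.sin(e)),.1+r*np.sin(e)+.006*np.cos(e)]))-[190,175])*3 for r in(.06,.12)])
for u,v in((338,350),(265,380),(282,393)): print("wrench",onz(c,u,v,.005))
# cross-check scene
sc=camera("scene")
for X in((*nut,.085),(*o,.1)): print((proj(sc,X)-[230,220])*3.3)
g=[R@np.array(p)+o for p in((.085,-.05),)];print((proj(c,(*g[0],.02))-[190,175])*3)
E
```

```text
{'A': array([0.5222645 , 0.23016678]), 'B': array([0.37749105, 0.14412024]), 'C': array([ 0.49412445, -0.05643239])} 0.16841425358293569 0.23200152876261376
ex [0.85962711 0.51092194] ey [-0.50272686  0.86444532] yaw 0.5362569399646311 0.5267503512686338
[[0.54259964 0.02759215]
 [0.54443968 0.02759491]
 [0.54212258 0.02971388]]
yaw 0.5307407712151018 axis [0.54305397 0.02830031]
nut [0.4232 0.0136] loc [-110.8   48. ]
stop [0.5292 0.0817] loc [15.1 53. ]
sock [0.678  0.0398] loc [122.3 -58.4]
can [0.632  0.2249] loc [176.2 124.6]
strapend [0.4039 0.013 ] loc [-127.7   57.3]
swing 0.4090763922437268 0.12077313827303107
0 pad [0.5951032  0.03466428] 0.1853602767465346 [array([416.3257603 , 211.43731254]), array([410.30849589, 133.21311146])]
0.15 pad [0.60718053 0.03614095] 0.17656570803472474 [array([414.77792086, 197.85898799]), array([407.23772172, 107.10374655])]
wrench [0.39082938 0.00939964 0.005     ]
wrench [0.33365442 0.14215763 0.005     ]
wrench [0.3111999  0.11026337 0.005     ]
[82.27377061 95.95479848]
[226.36693575 174.04189506]
[422.3172151  116.33644514]
```

```bash
python3 - <<'E'
from h import *
from scipy.spatial.transform import Rotation as Ro
o=get_obs();M=Ro.from_quat(o["tool_rot"]).as_matrix();print(M.round(3))
O=np.array([.543,.0283]);y=.531;R=np.array([[np.cos(y),-np.sin(y)],[np.sin(y),np.cos(y)]])
for th in(.41,.6,.8,1,1.2,1.4,1.5):
    d=R@[-np.cos(th),np.sin(th)];n=np.array([d[1],-d[0]]) # clockwise motion dir
    P=O+.105*d
    print(th,"d",d.round(3),"motion",n.round(3),"P",P.round(4),"finger centre touch(29mm)",(P-n*.029).round(4),(P-n*.0235).round(4), "ang",np.degrees(np.arctan2(n[1],n[0])).round(1))
E
```

```text
[[-0.918 -0.     0.397]
 [-0.397  0.001 -0.918]
 [-0.    -1.    -0.001]]
0.41 d [-0.993 -0.121] motion [-0.121  0.993] P [0.4388 0.0156] finger centre touch(29mm) [ 0.4423 -0.0132] [ 0.4416 -0.0077] ang 96.9
0.6 d [-0.998  0.069] motion [0.069 0.998] P [0.4382 0.0355] finger centre touch(29mm) [0.4363 0.0066] [0.4366 0.0121] ang 86.0
0.8 d [-0.964  0.266] motion [0.266 0.964] P [0.4418 0.0562] finger centre touch(29mm) [0.4341 0.0282] [0.4355 0.0336] ang 74.6
1 d [-0.892  0.452] motion [0.452 0.892] P [0.4493 0.0758] finger centre touch(29mm) [0.4362 0.0499] [0.4387 0.0548] ang 63.1
1.2 d [-0.784  0.62 ] motion [0.62  0.784] P [0.4606 0.0934] finger centre touch(29mm) [0.4426 0.0707] [0.4461 0.075 ] ang 51.7
1.4 d [-0.646  0.764] motion [0.764 0.646] P [0.4752 0.1085] finger centre touch(29mm) [0.4531 0.0898] [0.4573 0.0933] ang 40.2
1.5 d [-0.566  0.824] motion [0.824 0.566] P [0.4836 0.1149] finger centre touch(29mm) [0.4597 0.0984] [0.4642 0.1015] ang 34.5
```

>>> arm_command --plan '[[[0.6,1.6,0],-0.8],[[1.2,3.2,0],-1.6],[[1.8,4.8,0],-2.4],[[2.4,6.4,0],-3.2],[[3,8,0],-4]]' --fingers -1 --force 20

```text
time: 0.8
position: [0.3238, -0.3719, 0.2226]
tool_rot: [0.02, -0.707, 0.707, -0.02]
ft_force: [1.4, -0.3, 1.0]
grip_width: 0.0549
```

>>> arm_command --plan '[[[0.6,1.6,0],-1],[[1.2,3.2,0],-2],[[1.8,4.8,0],-3],[[2.4,6.4,0],-4],[[3,8,0],-5]]'

```text
time: 1.3
position: [0.3989, -0.1719, 0.2228]
tool_rot: [-0.134, -0.694, 0.694, 0.134]
ft_force: [1.0, 0.6, -0.7]
grip_width: 0.015
```

>>> arm_command --plan '[[[0.5,1.5,-0.5],0],[[1,3,-1],0],[[1.6,4.7,-1.5],0],[[1.6,4.7,-1.5],0],[[1.6,4.7,-1.5],0]]'

```text
time: 1.8
position: [0.4385, -0.0551, 0.1849]
tool_rot: [-0.131, -0.695, 0.695, 0.131]
ft_force: [0.0, -0.5, -0.2]
grip_width: 0.0005
```

>>> arm_command --plan '[[[0,0,-1.2],0],[[0,0,-2.4],0],[[0,0,-3.6],0],[[0,0,-4.6],0],[[0,0,-5.1],0]]'

```text
time: 2.3
position: [0.438, -0.0578, 0.0562]
tool_rot: [-0.133, -0.694, 0.694, 0.134]
ft_force: [0.0, -0.5, -0.4]
grip_width: 0.0006
```

```bash
python3 - <<'E'
from h import *
print(get_obs()["position"],get_obs()["ft_force"])
c=camera("scene");crop(c,"pics/scene2.png",200,180,240,170,3.3)
E
```

```text
[ 0.43801078 -0.05784374  0.05621236] [ 0.02447577 -0.46744414 -0.42039404]
```

View pics/scene2.png

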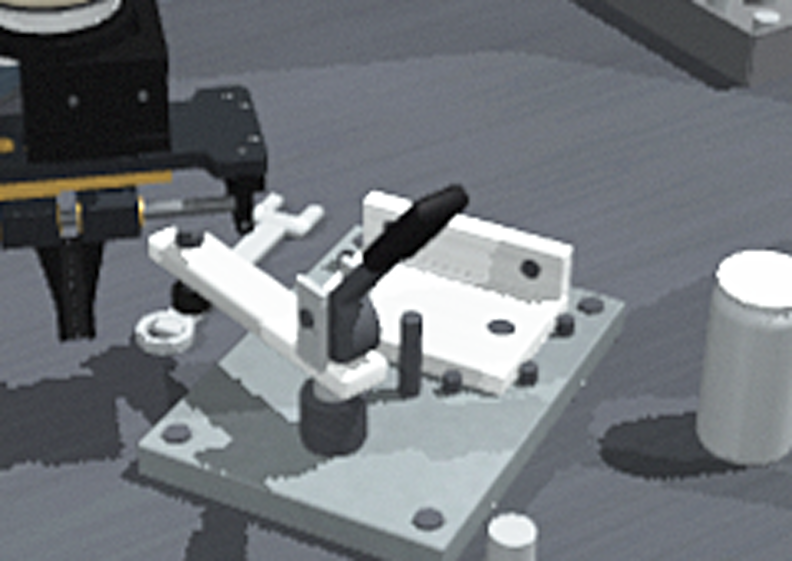

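The picture shows the shut fingertips at about (75,330), to the left of the strap end (165,250). The gripper body is above the strap. The way is clear for the push.

>>> arm_command --plan '[[[0,0.4,0],0],[[0.1,0.8,0],0],[[0.1,1.2,0],0],[[0.1,1.6,0],0],[[0.1,2,0],0]]'

```text
time: 2.85
position: [0.4409, -0.0051, 0.0582]
tool_rot: [-0.132, -0.694, 0.695, 0.132]
ft_force: [-2.5, -3.0, -0.2]
grip_width: 0.0003
```

>>> arm_command --plan '[[[0,0.4,0],0],[[-0.1,0.8,0],0],[[-0.1,1.2,0],0],[[-0.1,1.4,0],0],[[-0.1,1.4,0],0]]'

```text
time: 3.35
position: [0.4383, 0.03, 0.0575]
tool_rot: [0.132, 0.695, -0.695, -0.132]
ft_force: [-0.9, -0.1, -0.7]
grip_width: 0.0006
```

```bash
python3 - <<'E'
from h import *
print(get_obs()["position"],get_obs()["ft_force"])
c=camera("scene");crop(c,"pics/scene3.png",200,180,240,170,3.3)
E
```

```text
[0.43832255 0.03000822 0.0575426 ] [-0.93433659 -0.12599947 -0.72590153]
```

View pics/scene3.png

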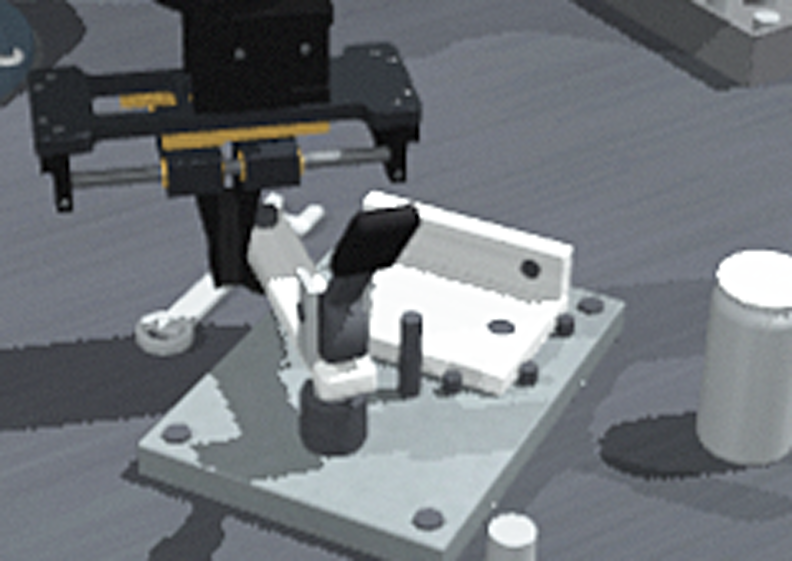

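>>> arm_command --plan '[[[0,0.4,0],-0.6],[[0.1,0.8,0],-1.2],[[0.2,1.2,0],-2],[[0.4,1.6,0],-3],[[0.6,2,0],-4]]'

```text
time: 3.9
position: [0.4515, 0.0791, 0.0573]
tool_rot: [-0.251, -0.66, 0.661, 0.254]
ft_force: [-1.0, -2.7, 2.4]
grip_width: 0.0005
```

>>> arm_command --plan '[[[0.1,0.2,0],-0.5],[[0.2,0.4,0],-1],[[0.3,0.5,0],-1.5],[[0.3,0.5,0],-2],[[0.3,0.5,0],-2]]'

```text
time: 4.4
position: [0.4594, 0.0916, 0.0571]
tool_rot: [-0.307, -0.636, 0.637, 0.309]
ft_force: [-1.8, -0.4, 0.0]
grip_width: 0.0007
```

```bash
python3 - <<'E'
from h import *
print(get_obs()["position"],get_obs()["ft_force"])
c=camera("scene");crop(c,"pics/scene4.png",200,180,240,170,3.3)
E
```

```text
[0.45937802 0.091553   0.05714383] [-1.84323255 -0.36460116  0.04092237]
```

View pics/scene4.png

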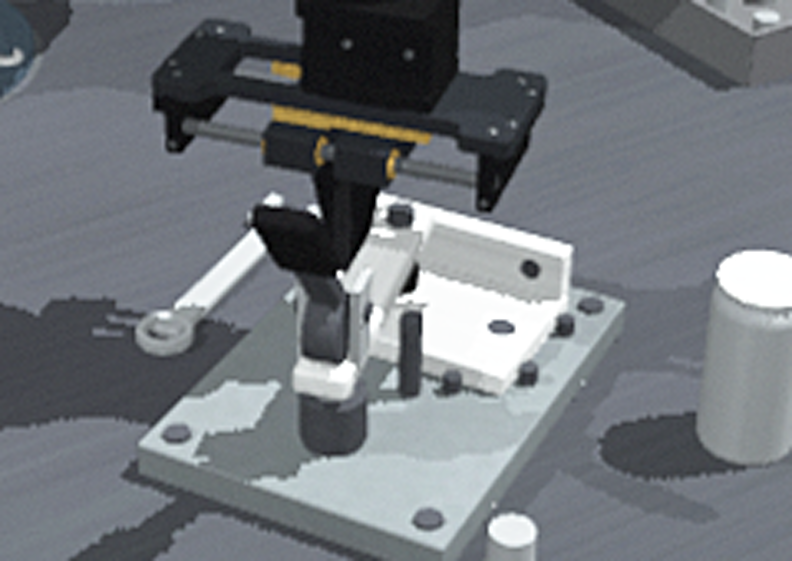

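>>> arm_command --plan '[[[0.1,0.1,0],0],[[0.2,0.2,0],0],[[0.2,0.2,0],0]]'

```text
time: 4.75
position: [0.4651, 0.0969, 0.0573]
tool_rot: [-0.307, -0.636, 0.637, 0.308]
ft_force: [-3.8, 0.5, -0.4]
grip_width: 0.0006
```

>>> arm_command --plan '[[[0.1,0.1,0],0],[[0.1,0.1,0],0]]'

```text
time: 4.95
position: [0.4683, 0.0994, 0.0574]
tool_rot: [-0.307, -0.637, 0.637, 0.308]
ft_force: [-3.1, 0.5, 0.0]
grip_width: 0.0005
```

>>> arm_command --plan '[[[0.1,0.1,0],0],[[0.1,0.1,0],0]]'

```text
time: 5.15
position: [0.4686, 0.0999, 0.0574]
tool_rot: [-0.306, -0.635, 0.639, 0.308]
ft_force: [-7.0, -10.3, 2.3]
grip_width: 0.0003
```

```bash
python3 - <<'E'
from h import *
c=camera("top");crop(c,"pics/top5.png",190,175,200,190,3)
E
```

```text
(no output)
```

View pics/top5.png

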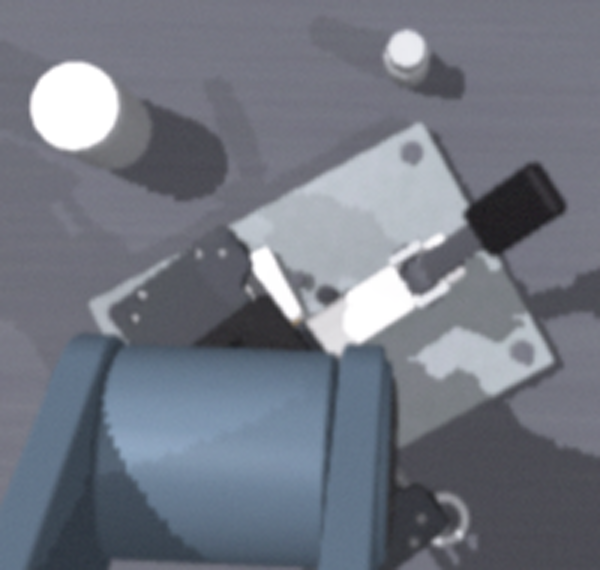

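The strap lies beside the stop pin (325,295 in the crop) and its motion stalled as the force rose to 12 N, so it is against its stop. The lever points to the upper right, with the pad at (515,208). I'll back off and lift.

>>> arm_command --plan '[[[-0.4,-0.3,0],0],[[-0.8,-0.6,0],0],[[-0.8,-0.6,1.5],0],[[-0.8,-0.6,3],0],[[-0.8,-0.6,4.5],0]]'

```text
time: 5.7
position: [0.4515, 0.0862, 0.1714]
tool_rot: [0.308, 0.637, -0.636, -0.307]
ft_force: [1.2, 0.4, 0.7]
grip_width: 0.0003
```

>>> arm_command --plan '[[[0,0,1.5],0],[[0,0,3],0],[[1.2,-1,3.2],0],[[2.4,-2,3.2],0],[[3.6,-3,3.2],0]]'

```text
time: 6.2
position: [0.5428, 0.0105, 0.2515]
tool_rot: [0.309, 0.637, -0.636, -0.306]
ft_force: [0.6, -0.1, 0.2]
grip_width: 0.0006
```

```bash
python3 - <<'E'
from h import *
print(get_obs()["position"],get_obs()["ft_force"])
c=camera("scene");crop(c,"pics/scene6.png",200,180,240,170,3.3)
c=camera("top");crop(c,"pics/top6.png",190,175,200,190,3)
O=np.array([.543,.0283]);u=np.array([.566,-.824])
for a in (0,.1,.15):
    e=.96-a
    print(a,[(proj(c,np.r_[O+u*(r*np.cos(e)-.006*np.sin(e)),.1+r*np.sin(e)+.006*np.cos(e)])-[190,175])*3 for r in(.06,.12)])
E
```

```text
[0.54276033 0.01046702 0.25145579] [ 0.57220012 -0.06392663  0.24788128]
0 [array([469.72536873, 237.00855476]), array([534.38652164, 192.16227339])]
0.1 [array([477.60838715, 231.99087952]), array([549.79765881, 182.42999956])]
0.15 [array([481.29744558, 229.6555947 ]), array([556.83330905, 178.01865625])]
```

View pics/scene6.png

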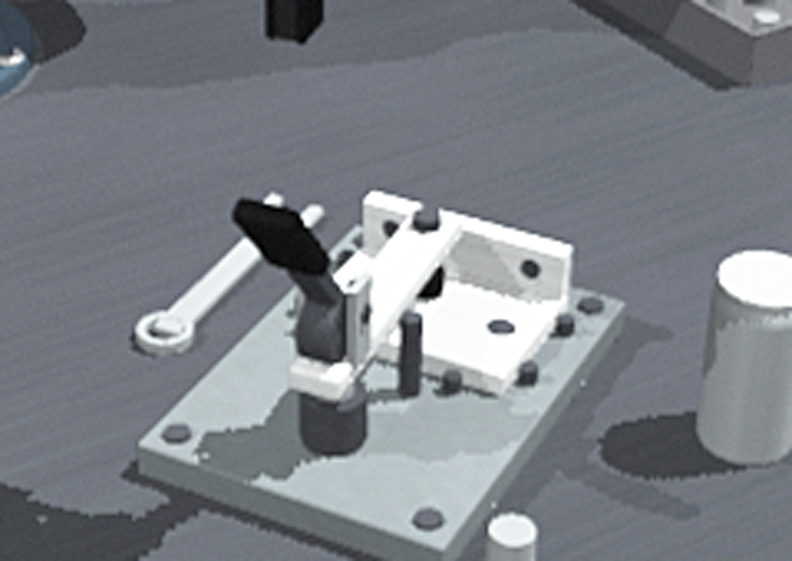

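View pics/top6.png

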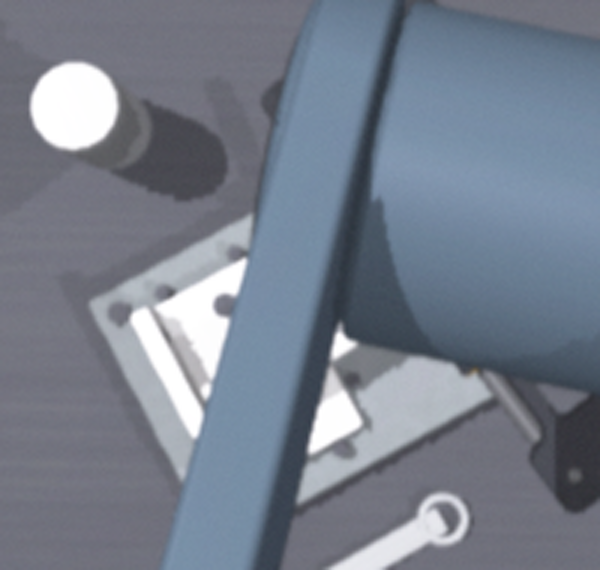

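The scene view shows the strap over the bracket, the nut at (428,218), the lever still up with its pad at (280,235), and the bystanders unmoved. Next the lever.

>>> arm_command --plan '[[[0.4,-0.3,0],0],[[0.8,-0.7,0],0],[[1,-0.9,0],0],[[1,-0.9,-0.8],0],[[1,-0.9,-1.6],0]]'

```text
time: 6.8
position: [0.5667, -0.0112, 0.2103]
tool_rot: [0.308, 0.637, -0.636, -0.307]
ft_force: [0.2, 0.8, -0.0]
grip_width: 0.0009
```

```bash
python3 - <<'E'
from h import *
p=get_obs()["position"];print(p,get_obs()["ft_force"])
O=np.array([.543,.0283]);u=np.array([.566,-.824])
print("r,lat",(p[:2]-O)@u,(p[:2]-O)@[.824,.566])
for a in np.arange(.1,.91,.1):
    e=.96-a;r=.1*np.cos(e)-.006*np.sin(e)-.008;t=np.r_[O+u*r,.1+.1*np.sin(e)+.006*np.cos(e)]
    print(a.round(2),r.round(4),t.round(4))
c=camera("scene");crop(c,"pics/scene7.png",200,150,240,170,3.3)
E
```

```text
[ 0.56674948 -0.01116676  0.21025421] [ 0.24792305  0.81517895 -0.01864766]
r,lat 0.04596281421800606 -0.0027686160089079952
0.1 0.0527 [ 0.5728 -0.0151  0.1797]
0.2 0.0604 [ 0.5772 -0.0214  0.1732]
0.3 0.0673 [ 0.5811 -0.0272  0.1661]
0.4 0.0735 [ 0.5846 -0.0323  0.1582]
0.5 0.0789 [ 0.5877 -0.0367  0.1498]
0.6 0.0835 [ 0.5902 -0.0405  0.1408]
0.7 0.0871 [ 0.5923 -0.0435  0.1315]
0.8 0.0898 [ 0.5938 -0.0457  0.1219]
0.9 0.0915 [ 0.5948 -0.0471  0.112 ]
```

View pics/scene7.png

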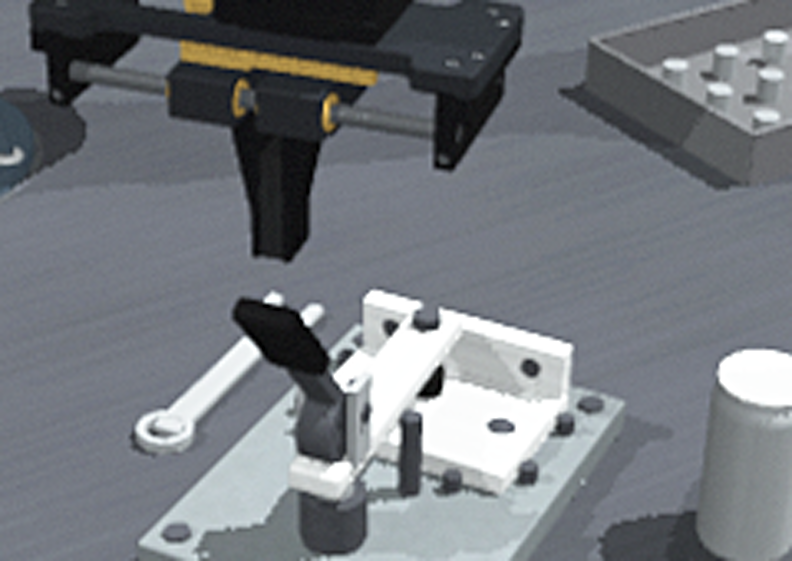

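>>> arm_command --plan '[[[0.2,-0.1,-0.6],0],[[0.3,-0.2,-1],0],[[0.3,-0.2,-1.2],0],[[0.4,-0.4,-1.5],0],[[0.6,-0.6,-1.8],0]]'

```text
time: 7.35
position: [0.5813, -0.0264, 0.1653]
tool_rot: [-0.308, -0.637, 0.637, 0.307]
ft_force: [-1.9, -1.6, 2.8]
grip_width: 0.0004
```

>>> arm_command --plan '[[[0.1,-0.2,-0.3],0],[[0.3,-0.4,-0.6],0],[[0.3,-0.5,-1],0],[[0.4,-0.6,-1.2],0],[[0.4,-0.6,-1.2],0]]'

```text
time: 7.85
position: [0.5906, -0.0412, 0.1338]
tool_rot: [-0.307, -0.637, 0.637, 0.308]
ft_force: [-0.5, 0.0, -0.1]
grip_width: 0.0007
```

```bash
python3 - <<'E'
from h import *
p=get_obs()["position"];print(p,get_obs()["ft_force"])
c=camera("scene");crop(c,"pics/scene8.png",200,150,240,170,3.3)
E
```

```text
[ 0.59064551 -0.04117902  0.13376557] [-0.45054459  0.03531271 -0.07481141]
```

View pics/scene8.png

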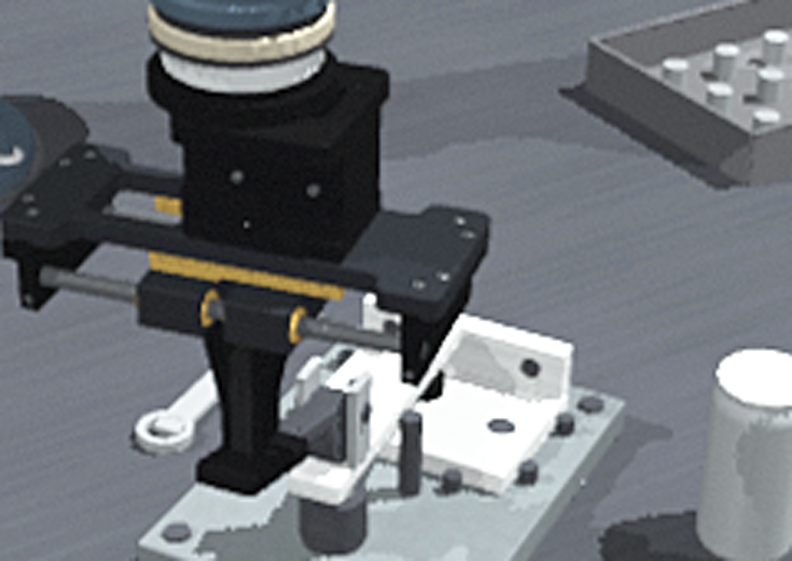

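The fingertip is on the pad at (250,470) and the lever is nearly down. I'll continue to its limit while watching the force.

>>> arm_command --plan '[[[0.1,-0.1,-0.2],0],[[0.1,-0.2,-0.4],0],[[0.1,-0.2,-0.6],0],[[0.1,-0.2,-0.6],0]]'

```text
time: 8.3
position: [0.5939, -0.0464, 0.1196]
tool_rot: [-0.308, -0.637, 0.637, 0.307]
ft_force: [-0.3, -0.2, 0.5]
grip_width: 0.0004
```

>>> arm_command --plan '[[[0,0,-0.1],0],[[0,0,-0.2],0],[[0,0,-0.2],0]]'

```text
time: 8.6
position: [0.5941, -0.0466, 0.1154]
tool_rot: [-0.308, -0.637, 0.637, 0.307]
ft_force: [1.4, -1.2, 1.5]
grip_width: 0.0002
```

>>> arm_command --plan '[[[0,0,-0.1],0],[[0,0,-0.1],0]]'

```text
time: 8.8
position: [0.5943, -0.0466, 0.1148]
tool_rot: [-0.308, -0.637, 0.637, 0.307]
ft_force: [-2.2, -1.5, 13.3]
grip_width: 0.0003
```

>>> arm_command --plan '[[[0,0,-0.1],0],[[0,0,-0.1],0]]'

```text
time: 9.0
position: [0.5945, -0.0466, 0.1144]
tool_rot: [-0.309, -0.637, 0.637, 0.306]
ft_force: [-5.4, -1.7, 24.2]
grip_width: 0.001
```

>>> arm_command --plan '[[[0,0,0.5],0],[[0,0,1.5],0],[[0,0,3],0],[[0,0,4.5],0],[[0,0,6],0]]'

```text
time: 9.5
position: [0.5923, -0.0452, 0.2605]
tool_rot: [0.306, 0.637, -0.637, -0.309]
ft_force: [0.4, 0.1, 0.1]
grip_width: 0.0001
```

>>> arm_command --plan '[[[0,-1.6,0],0],[[0,-3.2,0],0],[[0,-4.8,0],0],[[0,-6.4,0],0],[[0,-8,0],0]]'

```text
time: 10.0
position: [0.5926, -0.2465, 0.2591]
tool_rot: [0.307, 0.637, -0.636, -0.309]
ft_force: [1.5, 0.7, -0.1]
grip_width: 0.0001
```

>>> arm_command --plan '[[[-0.3,-1.6,0],0],[[-0.6,-3.2,0],0],[[-1,-4.8,0],0],[[-1,-4.8,0],0]]'

```text
time: 10.4
position: [0.5664, -0.371, 0.2587]
tool_rot: [-0.309, -0.635, 0.636, 0.31]
ft_force: [0.3, 1.0, -0.1]
grip_width: 0.0003
```

```bash
python3 - <<'E'
from h import *
print(get_obs()["position"],get_obs()["ft_force"])
c=camera("scene");crop(c,"pics/scene9.png",200,200,240,170,3.3)
c=camera("top");crop(c,"pics/top9.png",190,175,200,190,3)
O=np.array([.543,.0283])
for th in(1.45,1.5):
  y=.531;R=np.array([[np.cos(y),-np.sin(y)],[np.sin(y),np.cos(y)]]);d=R@[-np.cos(th),np.sin(th)]
  for a in(.8,.87):
    e=.96-a
    print(th,a,"padends",[((proj(c,np.r_[O-d*(r*np.cos(e)-.006*np.sin(e)),.1+r*np.sin(e)+.006*np.cos(e)])-[190,175])*3).round(1) for r in(.06,.12)],"nut",((proj(c,np.r_[O+d*.12,.08])-[190,175])*3).round(1))
E
```

```text
[ 0.56637458 -0.3709896   0.25865601] [ 0.2869043   1.00475324 -0.07690351]
1.45 0.8 padends [array([507.3, 207.6]), array([596.8, 141.9])] nut [248.6 397.7]
1.45 0.87 padends [array([508.1, 207.2]), array([596.8, 142.3])] nut [248.6 397.7]
1.5 0.8 padends [array([510.4, 212. ]), array([603.1, 150.8])] nut [242.7 388.9]
1.5 0.87 padends [array([511.2, 211.7]), array([603.1, 151.2])] nut [242.7 388.9]
```

View pics/scene9.png

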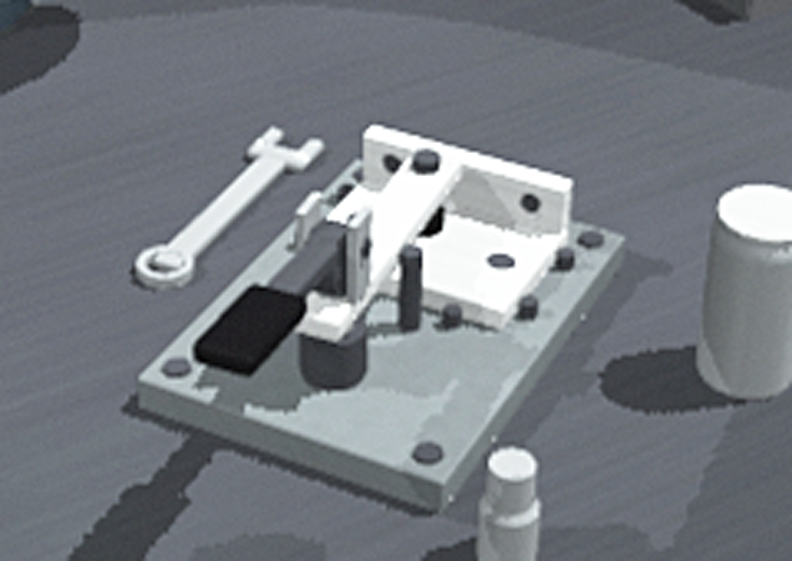

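View pics/top9.png

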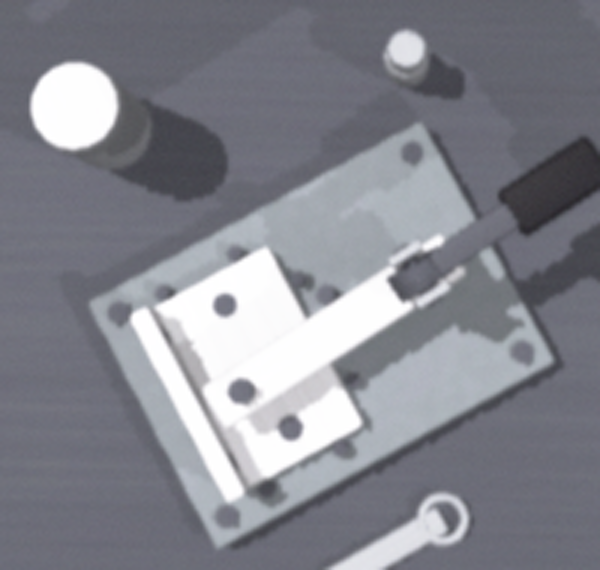

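The strap is at about 1.5 (nut at (241,391) against a predicted (243,389)). The lever looks down, and the bracket and bystanders are unmoved. I'll do a quick numeric check of the lever angle in the scene view, where height shows.

```bash
python3 - <<'E'
from h import *
c=camera("scene")
O=np.array([.543,.0283]);u=np.array([.566,-.824]);w=np.array([.824,.566])
for a in(.6,.7,.8,.87):
    e=.96-a
    print(a,[((proj(c,np.r_[O+u*(r*np.cos(e)-.006*np.sin(e))+w*s,.1+r*np.sin(e)+.006*np.cos(e)])-[200,200])*3.3).round(0) for r in(.06,.12) for s in(-.015,.015)])
im=c["pixels"].max(2);m=((im<45)*255).astype('uint8')
m[:, :255]=0;m[:280]=0;m[315:]=0;m[:,296:]=0
k=cv2.findContours(m,0,2)[0];k=max(k,key=cv2.contourArea)
print(((cv2.approxPolyDP(k,2,True)[:,0]-[200,200])*3.3).round(0).tolist())
E
```

```text
0.6 [array([247., 245.]), array([307., 260.]), array([188., 272.]), array([251., 289.])]
0.7 [array([245., 258.]), array([305., 273.]), array([184., 299.]), array([248., 316.])]
0.8 [array([243., 270.]), array([303., 286.]), array([182., 325.]), array([245., 342.])]
0.87 [array([242., 279.]), array([302., 294.]), array([181., 342.]), array([244., 359.])]
[[300.0, 297.0], [251.0, 287.0], [198.0, 340.0], [195.0, 356.0], [248.0, 373.0], [297.0, 320.0]]
```

```bash
python3 -c "
from rig import hand_in;print(hand_in())"
```

```text
the job is handed in; nothing more can be done
None
```

The bracket is clamped, and I handed the job in at about 10.6 s of the 54 s allowed. hand_in gives no verdict, so the result rests on my own checks.

- **Strap:** I pushed it round with the side of the shut fingers, from about 0.41 rad until it stalled on its stop at about 12 N. In the last top view the nut was within about 1 mm of where 1.5 rad predicts.
- **Lever:** It stayed up until the strap was over. I then pressed the pad down with the fingertips until it hit a hard stop, with 24 N upward on the tool. With the fingers lifted off, the pad edges in the scene view fit the fully down angle of 0.87 rad.
- **Bracket and bystanders:** In the last pictures the bracket is in its nest. The wrench, socket and can look unmoved by eye; I did not measure them again.
- **Forces:** The highest wrist force I read was about 25 N, against the 120 N limit. Readings come only at the end of each move, so a brief peak in between would not show.
- **Robot at hand-in:** It was clear of everything, about 0.4 m from the strap axis.

No check failed. I did not see the foot's contact with the bracket directly; it follows from the lever being at its limit with the strap on its stop.

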